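Snap a filter cartridge between the spring clips of its bench holder

TASK

Pick up the loose filter cartridge and press it down between the two spring clips of the bench holder until both ends have snapped in and it sits level and fully home, then let go. How high the clip head has been set is not known, so feel for it and do not press with more than 20 N. Leave the other things on the bench where they are.

Things in the scene. Friction and masses are not known exactly. Their poses are not given: they have to be found in the camera images.
- cartridge_center (a point): Centre of the loose filter cartridge: steel flat-sided body 28 (x) by 60 (y) by 32 mm high (z), about 200 g, symmetric, lying on the worktop. On its y axis a round steel stub 22 mm in diameter sticks out at each end (92 mm long over all); the last 4 mm of each is chamfered from 22 down to a 10 mm flat face. Grasp the flat sides 28 mm apart (along x), mid-length.
- holder: Bench clip holder, fixed; origin at the centre of the underside of its aluminium base plate, 90 (x) by 140 (y) by 10 mm, z up. A post over the centre carries the clip head: a grey beam 24 (x) by 116 mm (y) with an 18 by 56 mm raised bed and an upright steel leaf clip at each y end. The cartridge belongs along the holder's y, centred over the origin, underside on the bed.
- holder_plate (a point): Centre of the top of the base plate, 10 mm above the worktop, axes as the holder's. The post is set anew each time: the bed's top lies anywhere from 58 to 98 mm above the worktop and is not measured. The head is sprung: pressed, it sinks 1 mm per 5.5 N, at most 7 mm. Stubs meet the clips when the cartridge's underside is about 29 mm above the bed; flared tips reach 44 mm above it.
- clip_left (a joint): Outward lean of the leaf clip at the holder's +y end, rad: 0 when empty, about 0.16 at its widest as the stub's end passes its nose, about 0.08 when the cartridge is home. The clips' flared tips forgive about 4 mm of misplacement along y.
- clip_right (a joint): The same for the clip at the holder's -y end. Pressing the cartridge in takes about 8 to 12 N; the push then falls away as the clips pass the ends, turns to a pull of some 8 N as they snap over and draw it down, and rises again at about 5 N per mm once it sits on the bed. The noses stand 27 mm above the bed.
- marker_center (a point): Centre of a bystander to leave alone: black marker pen lying on its side, 15 mm thick, 134 mm long.
- dish_center (a point): Centre of a bystander to leave alone: shut clear petri dish, 91 mm across, 15 mm high.
- boat_center (a point): Centre of a bystander to leave alone: white square weighing boat, 76 mm, 15 mm high.
- tape_center (a point): Centre of a bystander to leave alone: roll of cream masking tape lying flat, 72 mm across, 19 mm high.
- bottle_center (a point): Centre of a bystander to leave alone: small capped reagent bottle, 42 mm across, 80 mm high.

How it is judged:
By the outcome, as a careful person would: the job done as asked, in the order asked, and still so for the second after the job is handed in, with the robot touching nothing.
It also fails if it takes over 54 s, if anything falls off the work surface, if the arm or the gripper's body presses on something with over 40 N, if the wrist force passes 120 N, or if a joint passes its speed limit or range.

ROBOT

A 7-joint arm with a two-finger parallel gripper is mounted at the origin on a cart in front of the work surface, level with it; the furniture and walls round the work are solid. World frame = base frame: x ahead of the robot, y to its left, z up, the work surface at z = 0. Lengths are in m, angles in rad, forces in N, time in s.
With the tool pointing down it reaches from about 0.425 to 0.925 m from the base axis. Payload 6.8 kg.
Tool frame: the origin (TCP) lies at the very end of the fingers, on their centre line; the grasp point (between the pads) lies 19 mm behind it (robot.grip_point_offset is the distance from the TCP to the grasp point, in m); z points along the fingers, y is the line along which they close (so a half turn about z gives the same grasp; the last joint's range is limited). The gripper opens to 85 mm and grips with 20 to 120 N. Pads are 22 mm wide; open, the fingers measure 114 mm over their backs; the gripper's body (76 mm by 85 mm) begins 54 mm behind the grasp point. The pads swing forward as they close: fully open they stand 13 mm farther back than shut.
Start: joints at [-1.233, 0.477, 0.022, 1.555, -0.011, 1.109, -0.083], TCP at [0.291, 0.609, 0.231] pointing down, gripper open.
Joint ranges: [-2.96, 2.96], [-0.34, 2.1], [-1.41, 1.46], [0.24, 2.44], [-1.37, 4.51], [0.17, 1.92], [-2.96, 2.96]. Speed limits (rad/s): [2.39, 2.39, 3.14, 3.14, 3.14, 3.14, 3.14].

INTERFACE

Orientations are given as a unit quaternion [w, x, y, z].
In Python, from rig import robot gives the robot as it stands. Calls block until the motion is done:
- robot.move_ptp(position, orientation): joint-space move of the TCP to a pose.
- robot.move_straight(position, velocity=0.15, frame=None, f_stop=None): straight line of the TCP; frame=None keeps the orientation; velocity is the mean speed in m/s. With f_stop (N) it stops when the force on the tool has changed by that much, and returns True; else False.
- robot.move_j(angles): joint-space move.
- robot.gripper_to(opening, effort=None): opening from 0.0 (shut) to 1.0 (fully open); effort is the grip in N (None keeps the last); returns when the fingers have stopped.
- robot.wait(seconds).
- robot.inverse_kinematics(position, orientation): joint angles nearest the present ones, or None.
- robot.state(): the state.
- robot.capture(name): name is "scene" or "top" or "wrist"; returns the picture (420x560x3 uint8, red, green, blue); there is no depth.
- robot.camera_model(name): a dict with "vertical_fov" (degrees; the focal length in pixels is half the picture's height over the tangent of half this angle, whatever the lens; pixels are square), "cx", "cy" (the principal point, pixels), "dist" ([k1, k2, p1, p2, k3] as OpenCV has them; the pictures are not rectified), "cam_to_world" (4x4, takes a point from camera to world coordinates); the wrist camera has in their place "mount" (4x4, takes a point from camera to tool coordinates, whose origin is the TCP and whose axes are the flange's). Camera axes: x right, y down, z forward; pixel columns grow to the right and rows downward; lengths in m; the calibration is good to about 2 mm. A picture is of the moment at which its call begins: read the wrist's pose just before it. camera_model takes no time and is no camera call.
A pose or a line that the arm cannot do raises robot.IKError and nothing moves.
- robot.hand_in(): hands the job in; it is judged then, once.
The state is a dict: "t": time; "joint_positions": joint angles; "dq": joint speeds; "joint_efforts": joint torques, N m; "tool_pos": TCP position; "orientation": TCP orientation; "wrist_force": force on the tool from outside, world axes, zero at the start; "wrist_torque": the same for the moment, N m; "opening": opening from 0.0 (shut) to 1.0 (fully open); "grasp_force": force on a finger pad.
Only numpy, scipy, OpenCV 4.12 (cv2) and the standard library are available. Lean on these libraries where they do the work, as an engineer would, in place of code of your own. Each camera call takes 0.05 s, during which the arm holds its last target. There are 200 camera calls.

## Working session

There is one attempt and no reset: what is moved stays moved. The work goes in short steps, each a Python script; the robot and the scene stay as the last script left them, time stands still between calls to the robot, and variables do not carry over. Pictures are saved under pics/ and viewed, at most 10 in all, crops included, and the job is handed in when it is done.

```bash
mkdir -p pics; ls; python3 - <<'E'
from rig import robot
import cv2,numpy as np
for n in("scene","top"):
    cv2.imwrite(f"pics/{n}.png",robot.capture(n)[:,:,::-1]); m=robot.camera_model(n); print(n,m["vertical_fov"],m["cx"],m["cy"],m["dist"],np.round(m["cam_to_world"],3).tolist())
print(robot.camera_model("wrist"),robot.state())
E
```

```text
pics
scene 43.3132463067636 282.7541432885682 209.92120383329825 [-0.17595635  0.          0.          0.          0.        ] [[0.825, -0.319, 0.468, 0.006], [-0.566, -0.456, 0.687, -0.832], [-0.005, -0.831, -0.557, 0.719], [0.0, 0.0, 0.0, 1.0]]
top 49.07595176119126 280.03074747642813 203.87272199493682 [0.03953091 0.         0.         0.         0.        ] [[-0.023, -0.992, 0.123, 0.417], [-1.0, 0.022, -0.014, -0.006], [0.012, -0.123, -0.992, 1.1], [0.0, 0.0, 0.0, 1.0]]
{'vertical_fov': 61.45505052117953, 'cx': 287.2651208513334, 'cy': 216.53234291390595, 'dist': array([-0.07650422,  0.        ,  0.        ,  0.        ,  0.        ]), 'mount': array([[-1.34398356e-04, -9.44874471e-01, -3.27432765e-01,
         8.65502621e-02],
       [ 9.99999986e-01, -9.56464595e-05, -1.34453424e-04,
        -8.44211778e-04],
       [ 9.57238235e-05, -3.27432779e-01,  9.44874471e-01,
        -1.41895566e-01],
       [ 0.00000000e+00,  0.00000000e+00,  0.00000000e+00,
         1.00000000e+00]])} {'t': 0.1, 'joint_positions': array([-1.23314838,  0.47771697,  0.02234394,  1.55630467, -0.0114979 ,
        1.10928379, -0.083086  ]), 'dq': array([ 0.00119822, -0.00162041, -0.00021764, -0.00180072,  0.00038938,
        0.00097447,  0.00074506]), 'joint_efforts': array([ 4.88080317e-03, -5.97755599e+01,  1.61406700e+00, -2.81957334e+01,
        1.28751725e-02,  4.94270440e-03,  1.19196164e-05]), 'tool_pos': array([0.29080607, 0.60858561, 0.2304435 ]), 'orientation': array([-1.17701150e-04,  2.21016618e-01,  9.75269720e-01, -7.83500804e-04]), 'wrist_force': array([-0.10887629, -0.56889119, -0.52188538]), 'wrist_torque': array([-0.00351806,  0.00596103,  0.01576162]), 'grasp_force': 0.0, 'opening': 0.9992636273183632}
```

View pics/top.png

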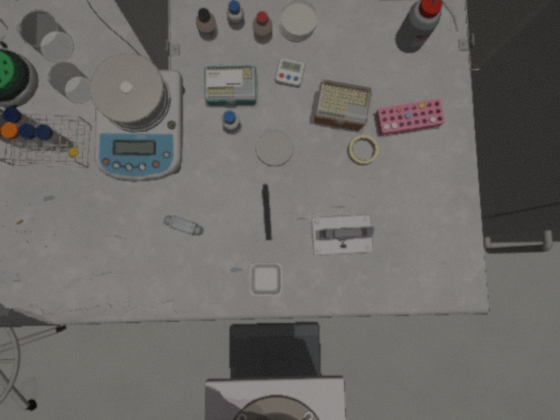

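View pics/scene.png

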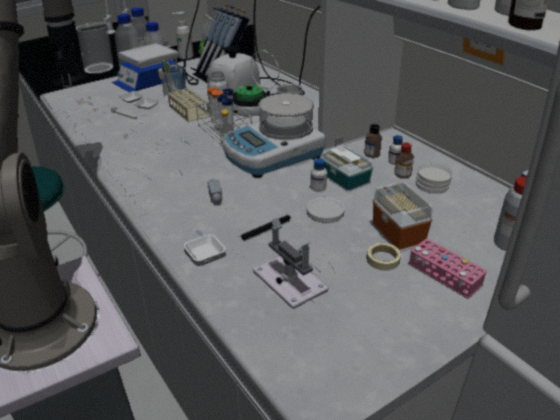

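The top view shows the cartridge at about (183,225), running (165,219)-(202,232), and the holder plate at about (343,235) with its long side along the image columns. The scene view agrees: cartridge at (215,190), holder at (290,275). Next I'll write the helpers and get coarse poses.

```bash
cat > h.py <<'E'
from rig import robot
import numpy as np, cv2
from scipy.spatial.transform import Rotation as R
def cam(name,st=None):
    m=robot.camera_model(name); f=210/np.tan(np.radians(m["vertical_fov"])/2)
    K=np.array([[f,0,m["cx"]],[0,f,m["cy"]],[0,0,1]])
    if name=="wrist":
        T=np.eye(4); w,x,y,z=st["orientation"]; T[:3,:3]=R.from_quat([x,y,z,w]).as_matrix(); T[:3,3]=st["tool_pos"]; T=T@m["mount"]
    else: T=m["cam_to_world"]
    return K,np.array(m["dist"]),T
def plane(c,px,z):
    K,d,T=c; p=cv2.undistortPoints(np.array(px,float).reshape(-1,1,2),K,d)[:,0]
    r=np.c_[p,np.ones(len(p))]@T[:3,:3].T; o=T[:3,3]
    return (o+r*((z-o[2])/r[:,2])[:,None])[:,:2]
def proj(c,P):
    K,d,T=c; Ti=np.linalg.inv(T); return cv2.projectPoints(np.array(P,float).reshape(-1,1,3),Ti[:3,:3],Ti[:3,3],K,d)[0][:,0]
def down(deg): # tool x at angle deg in the world, pointing down
    t=np.radians(deg)/2; return np.array([0,np.cos(t),np.sin(t),0])
def snap(name,fn):
    st=robot.state(); im=robot.capture(name)[:,:,::-1].copy(); cv2.imwrite("pics/"+fn,im); return im,cam(name,st)
E
python3 - <<'E'
from h import *
im=cv2.imread("pics/top.png"); c=cam("top")
print("cart",plane(c,[[183,225],[165,219],[202,232]],.02),"plate",plane(c,[[343,235]],.01))
g=cv2.cvtColor(im,cv2.COLOR_BGR2GRAY)
big=np.hstack([cv2.resize(im[195:255,a:a+75],None,fx=5,fy=5,interpolation=cv2.INTER_CUBIC) for a in(150,305)]); cv2.imwrite("pics/tc.png",np.clip(big*1.5,0,255))
p=plane(c,[[183,225]],.02)[0]; 
for d in(70.6,-109.4):
    for x,y,z,dd in((p[0],p[1],.16,d),(p[0],p[1],.02,d),(.42,-.15,.3,d+20)):
        print(d,robot.inverse_kinematics([x,y,z],down(dd)))
E
```

```text
cart [[0.50578806 0.20694147]
 [0.52084193 0.24889021]
 [0.48836248 0.16268335]] plate [[ 0.47442379 -0.16893833]]
70.6 [-0.88005696  0.37567901  0.47308574  1.95925204 -0.22298503  0.85712097
 -0.62689715]
70.6 [-0.78713248  0.59459183  0.36750287  2.03112364 -0.37592624  0.58020588
 -0.498162  ]
70.6 [-0.75647875 -0.03524027  0.9672352   2.02946829  0.03204424  1.132329
  0.2073299 ]
-109.4 [-0.37744882  0.35544518 -0.15371199  1.92571169  0.07003519  0.8654997
  2.23586516]
-109.4 [-0.33428631  0.57101892 -0.21349971  1.99964675  0.20692468  0.59125815
  2.11572947]
-109.4 [-2.13657252e-01  4.65524619e-03  4.24241249e-01  2.00806621e+00
 -2.11947393e-03  1.12928474e+00 -2.91963508e+00][ WARN:0@0.022] global loadsave.cpp:1063 imwrite_ Unsupported depth image for selected encoder is fallbacked to CV_8U.
```

View pics/tc.png

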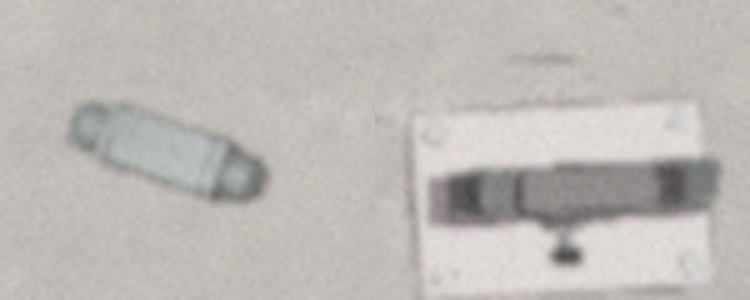

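The crop shows the cartridge body's top face at about (182,225) in full-image pixels. The holder plate is nearly square to the image, with its beam along the columns. I'll move over the cartridge and look with the wrist camera.

```bash
python3 - <<'E'
from h import *
robot.move_ptp([.505,.207,.17],down(70.6)); robot.wait(.2)
im,c=snap("wrist","w1.png"); s=robot.state(); print(s["t"],s["tool_pos"],s["orientation"],s["wrist_force"])
E
```

```text
2.0333 [0.5048715  0.20781078 0.16996423] [-4.77026706e-05  8.15689540e-01  5.78489906e-01  2.63032250e-05] [-0.37296833 -1.01989726  0.10500247]
```

View pics/w1.png

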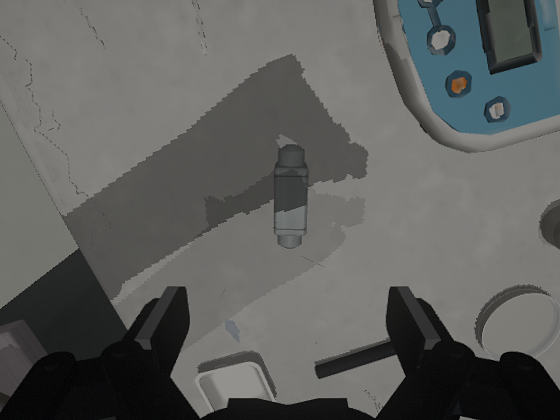

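The wrist view shows the cartridge nearly upright in the image, body edges at columns ~274 and 308, overall from row ~145 to ~248. I'll refine this from the edges.

```bash
python3 - <<'E'
from h import *
im=cv2.imread("pics/w1.png"); s=robot.state(); c=cam("wrist",s)
g=cv2.GaussianBlur(cv2.cvtColor(im,cv2.COLOR_BGR2GRAY),(3,3),0).astype(int)
for r in range(140,254,6): print(r,*g[r,268:316:2])
print("col290",*zip(range(138,256,2),g[138:256:2,290]))
C=proj(c,[[.505,.207,.032]]);print(C)
E
python3 - <<'E'
import cv2
im=cv2.imread("pics/w1.png")[135:260,240:340]
cv2.imwrite("pics/w1c.png",cv2.resize(im,None,fx=4.8,fy=4.8,interpolation=cv2.INTER_NEAREST))
E
```

```text
140 83 83 82 83 98 108 108 109 109 109 109 109 97 83 83 83 83 83 83 83 83 83 83 83
146 84 83 83 83 83 85 106 96 71 57 59 61 62 60 62 62 71 83 83 83 83 83 83 83
152 83 83 83 83 82 64 60 64 67 69 71 72 74 73 71 69 67 63 70 85 84 84 84 83
158 84 83 83 83 83 65 59 66 71 71 74 75 75 72 72 71 66 60 69 86 85 84 84 84
164 84 84 84 76 50 51 60 66 69 73 76 76 75 73 71 68 65 58 51 65 83 82 83 84
170 84 85 81 64 70 76 75 75 76 75 68 62 60 64 70 73 74 74 75 69 71 83 85 85
176 70 69 68 50 46 52 52 52 50 50 51 50 51 51 51 50 50 60 62 52 68 86 84 84
182 69 69 69 57 59 62 61 62 62 61 60 60 60 60 61 62 61 62 72 65 76 84 84 91
188 69 69 68 58 60 62 61 62 63 62 60 60 60 61 61 62 62 62 62 60 102 115 118 125
194 69 69 69 58 60 62 62 62 63 62 61 60 60 61 61 62 62 62 62 63 110 117 116 115
200 70 97 106 69 60 63 62 63 63 62 61 61 61 61 61 62 62 63 62 65 107 114 114 113
206 112 113 113 65 61 63 62 63 63 62 61 61 61 61 61 66 77 101 99 88 109 113 113 113
212 112 113 113 72 83 104 114 118 107 109 115 113 113 114 115 116 116 117 103 88 110 113 113 113
218 113 113 112 83 103 114 113 115 116 114 112 112 111 112 114
[... 1040 characters left out ...]
.int64(60)) (192, np.int64(60)) (194, np.int64(60)) (196, np.int64(61)) (198, np.int64(61)) (200, np.int64(61)) (202, np.int64(61)) (204, np.int64(61)) (206, np.int64(61)) (208, np.int64(60)) (210, np.int64(96)) (212, np.int64(113)) (214, np.int64(112)) (216, np.int64(112)) (218, np.int64(112)) (220, np.int64(111)) (222, np.int64(111)) (224, np.int64(110)) (226, np.int64(110)) (228, np.int64(97)) (230, np.int64(102)) (232, np.int64(109)) (234, np.int64(99)) (236, np.int64(105)) (238, np.int64(109)) (240, np.int64(108)) (242, np.int64(108)) (244, np.int64(106)) (246, np.int64(104)) (248, np.int64(92)) (250, np.int64(116)) (252, np.int64(115)) (254, np.int64(114))
[[290.31137658 202.39569209]]
```

View pics/w1c.png

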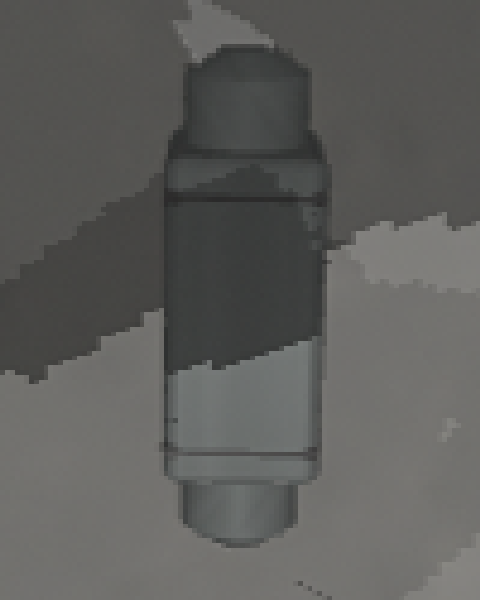

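```bash
python3 - <<'E'
from h import *
c=cam("wrist",robot.state())
Q=plane(c,[[274.4,167.3],[308,167.3],[306.3,234.6],[274.4,234.6]],.032); print(Q,Q.mean(0))
n=np.linalg.norm
print("w",n(Q[0]-Q[1]),n(Q[2]-Q[3]),"l",n(Q[0]-Q[3]),n(Q[1]-Q[2]))
E_=plane(c,[[291.5,144.5],[289.5,248.5]],.016);print("ends",E_,E_.mean(0),n(E_[0]-E_[1]))
for d in (Q[0]-Q[3],Q[1]-Q[2],E_[0]-E_[1]): print(np.degrees(np.arctan2(d[1],d[0])))
E
```

```text
[[0.50261141 0.23894971]
 [0.52801324 0.23005148]
 [0.50846583 0.1753727 ]
 [0.48276353 0.18438541]] [0.5054635  0.20718983]
w 0.02691526956898152 0.027236683229618683 l 0.05806204338308484 0.058067807853739654
ends [[0.52095434 0.24949567]
 [0.48837922 0.16101763]] [0.50466678 0.20525665] 0.09428415437682103
70.0110433340662
70.32826392664293
69.78772128449768
```

The cartridge is consistent at (0.5055, 0.207), axis 70°, and the measured sizes match. Next: grasp it, lift, and view the holder from an offset.

```bash
python3 - <<'E'
from h import *
q=down(70.1)
robot.move_ptp([.5055,.2068,.08],q)
hit=robot.move_straight([.5055,.2068,.006],.08,f_stop=8); print(hit,robot.state()["tool_pos"])
if not hit:
    robot.gripper_to(0.0,70); s=robot.state(); print(s["opening"],s["grasp_force"])
    robot.move_straight([.5055,.2068,.20],.2)
    s=robot.state(); print(s["opening"],s["grasp_force"],s["wrist_force"])
    robot.move_ptp([.474,-.225,.26],down(90)); robot.wait(.2)
    im,c=snap("wrist","w2.png"); cv2.imwrite("pics/top2.png",robot.capture("top")[:,:,::-1]); cv2.imwrite("pics/scene2.png",robot.capture("scene")[:,:,::-1])
    s=robot.state(); print(s["t"],s["tool_pos"],s["joint_positions"],s["wrist_force"])
E
```

```text
False [0.50591002 0.20690465 0.00638806]
0.31128974921032754 69.82710599899292
0.31508955949217765 69.16013360023499 [-0.64992711  0.02673522 -2.19984782]
7.2 [ 0.47419716 -0.22461456  0.25995635] [-0.35023063  0.24689182  0.80832942  1.91826974 -0.20398463  1.06000857
  0.54420282] [ 0.02627012  0.0978098  -2.13068177]
```

View pics/w2.png

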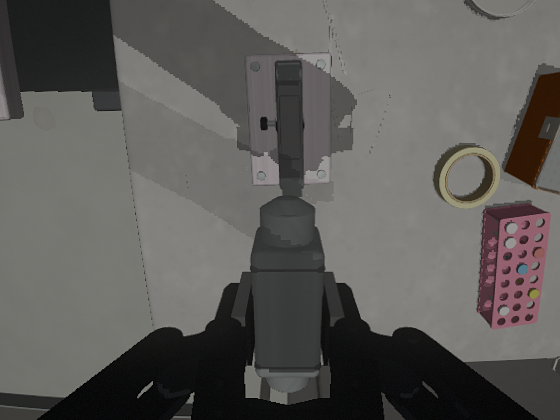

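The wrist view shows the plate with corners near (246,54), (330,53), (333,183) and (253,186). The held cartridge is straight in the fingers, body columns ~252-323. I'll refine the plate corners and calibrate lateral bias against the held cartridge.

```bash
python3 - <<'E'
from h import *
im=cv2.imread("pics/w2.png")
a=cv2.resize(im[45:215,225:350],None,fx=3.4,fy=3.4,interpolation=cv2.INTER_NEAREST)
b=cv2.resize(im[190:400,230:345],None,fx=2.75,fy=2.75,interpolation=cv2.INTER_NEAREST)
o=np.zeros((580,760,3),np.uint8); o[:a.shape[0],:a.shape[1]]=a; o[:b.shape[0],435:435+b.shape[1]]=b
cv2.imwrite("pics/w2c.png",np.clip(o.astype(float)*1.3,0,255).astype(np.uint8))
c=cam("wrist",robot.state()); t=robot.state()["tool_pos"]
print(proj(c,[[t[0]+dx,t[1]+dy,t[2]+.026] for dy in(.03,-.03) for dx in(-.014,.014)]))
g=cv2.cvtColor(im,cv2.COLOR_BGR2GRAY)
for r in(215,225,275,290): print(r,*g[r,240:335:1])
E
```

```text
[[254.69751717 254.3263408 ]
 [332.20275956 254.34446675]
 [259.43491015 382.4993483 ]
 [325.48180908 382.45505593]]
215 115 112 113 112 112 112 112 112 112 111 112 111 112 111 111 111 110 111 112 106 50 57 61 63 63 64 67 69 67 67 66 66 65 66 66 67 66 67 67 67 65 58 57 58 59 59 58 59 61 60 61 62 60 58 60 60 60 67 66 66 66 66 66 67 69 69 69 71 70 69 67 67 66 59 73 115 128 126 126 126 127 128 129 129 130 129 129 129 129 130 129 129 129 129 130
225 113 112 113 112 112 112 112 110 111 110 111 112 111 111 112 112 111 111 113 110 75 53 59 61 64 65 66 69 70 70 72 70 72 72 72 73 73 73 75 74 74 75 75 75 75 75 76 76 75 75 74 76 75 74 74 77 75 76 77 74 75 75 72 72 71 70 70 69 68 67 65 64 61 56 83 135 131 129 128 128 128 128 128 128 129 129 128 129 131 131 132 131 132 132 131
275 132 67 51 54 53 54 54 53 53 53 54 52 56 58 59 61 61 64 62 63 62 63 61 62 61 62 62 62 63 62 63 63 61 62 62 62 61 62 60 61 61 59 60 59 60 60 60 60 59 58 59 59 59 59 60 59 60 60 60 60 60 60 61 61 61 61 62 61 60 60 62 61 62 61 62 63 62 61 61 61 59 59 57 51 52 54 53 53 54 52 52 52 51 68 111
290 54 53 53 53 53 52 52 53 52 53 27 29 53 58 56 59 61 62 62 61 62 61 61 62 61 61 61 60 62 61 61 62 62 60 61 60 62 61 61 60 58 58 59 59 59 57 58 58 58 59 58 58 58 59 59 60 59 59 59 60 60 59 60 60 60 60 60 60 60 60 61 60 61 61 61 61 61 60 59 59 57 58 53 41 21 38 53 52 52 51 52 52 51 53 52
```

View pics/w2c.png

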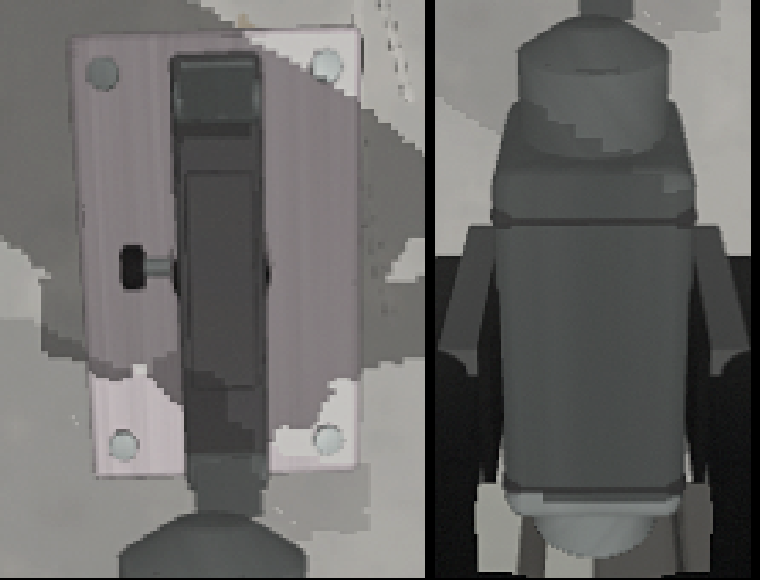

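```bash
python3 - <<'E'
from h import *
c=cam("wrist",robot.state()); f=lambda p:np.array(p)/3.4+[225,45]
n=np.linalg.norm; ang=lambda d:np.degrees(np.arctan2(d[1],d[0]))
Q=plane(c,f([[70,37],[360,28],[362,465],[95,478]]),.01); print("plate",Q.mean(0),n(Q[0]-Q[1]),n(Q[2]-Q[3]),n(Q[0]-Q[3]),n(Q[1]-Q[2]),ang(Q[0]-Q[3]),ang(Q[1]-Q[2]),ang(Q[0]-Q[1]))
S=plane(c,f([[102,73],[327,66],[328,439],[124,445]]),.01); print("screws",S.mean(0),ang(S[0]-S[3]),ang(S[1]-S[2]))
# bed rectangle 18x56: corners
for z in(.05,.06,.07,.08,.09,.1):
    B=plane(c,f([[185,172],[254,172],[252,386],[188,386]]),z); W=plane(c,f([[176,200],[262,200]]),z); print(z,"bed",B.mean(0),n(B[0]-B[1]),n(B[0]-B[3]),ang(B[0]+B[1]-B[2]-B[3]),"beam",n(W[0]-W[1]))
ct=cam("top"); g=lambda p:np.array(p)/5+[305,195]
P=plane(ct,np.array([[412-375,112],[695-375,100],[715-375,288],[422-375,300]])/5+[305,195],.01); print("top plate",P.mean(0),n(P[0]-P[1]),n(P[0]-P[3]),ang(P[0]-P[1]))
for z in(.05,.06,.07,.08,.09,.1):
    W=plane(ct,np.array([[525-375,166],[655-375,162],[655-375,210],[525-375,215]])/5+[305,195],z);print(z,W.mean(0))
E
```

```text
plate [ 0.47519675 -0.16782041] 0.08778264898057739 0.08954168132609819 0.13775239713572576 0.13590493587447205 91.59498202335052 92.32678546638856 -178.2803995794774
screws [ 0.47471571 -0.16814057] 92.15038036959096 91.76490140679546
0.05 bed [ 0.4742482  -0.17045883] 0.01928081882447473 0.060264958946157424 90.27938499661605 beam 0.024181389206232706
0.06 bed [ 0.47418233 -0.16959306] 0.018732841134207607 0.05855217624185461 90.27938499661609 beam 0.023494133030791616
0.07 bed [ 0.47411647 -0.16872729] 0.01818486344394054 0.056839393537551804 90.27938499661609 beam 0.022806876855350523
0.08 bed [ 0.4740506  -0.16786152] 0.017636885753673417 0.05512661083324899 90.27938499661606 beam 0.022119620679909482
0.09 bed [ 0.47398473 -0.16699575] 0.01708890806340635 0.05341382812894621 90.27938499661609 beam 0.021432364504468393
0.1 bed [ 0.47391886 -0.16612998] 0.016540930373139227 0.0517010454246434 90.27938499661606 beam 0.0207451083290273
top plate [ 0.47471623 -0.16702954] 0.1349983318860017 0.08896311438919986 91.19086949368811
0.05 [ 0.4774421  -0.17458299]
0.06 [ 0.47686642 -0.17297542]
0.07 [ 0.47629074 -0.17136785]
0.08 [ 0.47571506 -0.16976029]
0.09 [ 0.47513938 -0.16815272]
0.1 [ 0.4745637  -0.16654515]
```

Both cameras agree: plate centre (0.475, -0.168), axis about 91.8°, bed roughly 75-80 mm high. I'll hover over it and check the lateral alignment of cartridge and clip in one view.

```bash
python3 - <<'E'
from h import *
robot.move_ptp([.4748,-.1677,.165],down(91.8)); robot.wait(.3)
im,c=snap("wrist","w3.png"); s=robot.state(); print(s["t"],s["tool_pos"],s["wrist_force"])
sc,_=snap("scene","s3.png")
a=cv2.resize(im[0:420,180:400],None,fx=1.42,fy=1.42,interpolation=cv2.INTER_CUBIC)
b=cv2.resize(sc[150:330,200:360],None,fx=2.9,fy=2.9,interpolation=cv2.INTER_CUBIC)
o=np.zeros((600,800,3),np.uint8); o[:a.shape[0],:a.shape[1]]=a; o[:b.shape[0],320:320+b.shape[1]]=b
cv2.imwrite("pics/c3.png",np.clip(o.astype(float)*1.4,0,255).astype(np.uint8))
E
```

```text
8.0667 [ 0.47532063 -0.16839223  0.16580381] [-0.54173021 -0.3375385  -1.20700124]
```

View pics/c3.png

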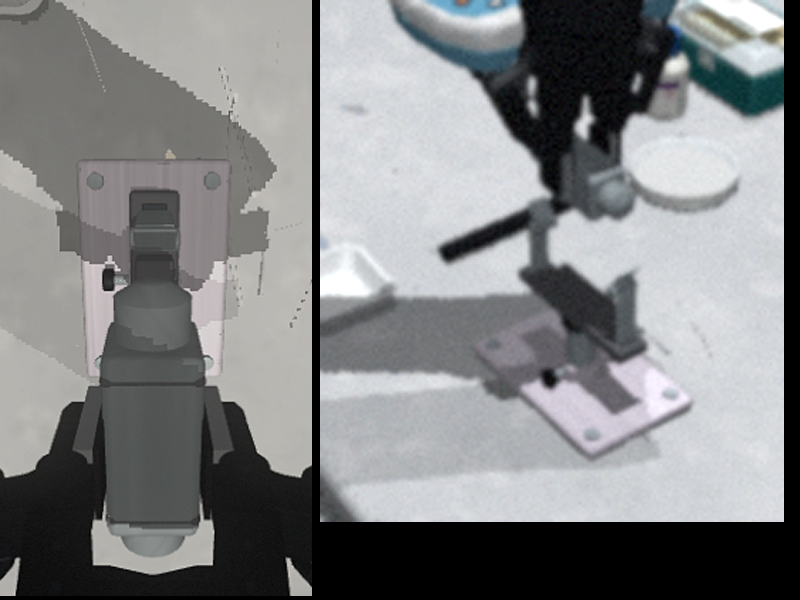

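```bash
python3 - <<'E'
from h import *
s=robot.state(); c=cam("wrist",s); f=lambda p:np.array(p)/1.42+[180,0]; t=s["tool_pos"]; print(t,s["orientation"],down(91.8))
def show(n,p,z): print(n,plane(c,f(p),z).round(4).tolist(),plane(c,f(p),z).mean(0))
show("plate",[[79,160],[230,160]],.01); show("screws",[[95.5,181],[212,181]],.01)
show("beam end",[[131,191],[180,191]],.07); show("clip",[[131,237],[179.5,237]],.12)
show("stub",[[114,300],[190.5,300]],t[2]+.0096); show("body",[[102,365],[205,365]],t[2]+.0256); show("rear",[[107,515],[198,515]],t[2]+.0256)
print(proj(c,[[.475-.03142*0,-.1677,.08]]))
E
```

```text
[ 0.47516912 -0.16818287  0.16561629] [4.87713093e-04 6.96153783e-01 7.17892385e-01 4.42416824e-04] [0.        0.6959128 0.7181263 0.       ]
plate [[0.4289, -0.0984], [0.5156, -0.0957]] [ 0.47224689 -0.09708063]
screws [[0.4384, -0.11], [0.506, -0.108]] [ 0.4721843  -0.10899464]
beam end [[0.4613, -0.1088], [0.4841, -0.1081]] [ 0.4727328  -0.10846845]
clip [[0.4635, -0.1206], [0.4818, -0.1201]] [ 0.47265546 -0.12035983]
stub [[0.461, -0.1276], [0.4823, -0.1269]] [ 0.47166471 -0.12723491]
body [[0.4592, -0.1399], [0.4855, -0.1391]] [ 0.47234042 -0.13945587]
rear [[0.4603, -0.1882], [0.4868, -0.1874]] [ 0.4735712  -0.18781736]
[[290.105873   223.88129078]]
```

The cartridge sits about 1.3 mm to the -x side of the holder axis, so I'll shift +1.3 mm in x. Yaw and y agree with the holder. Now feel down with guarded steps.

```bash
python3 - <<'E'
from h import *
X,Y=.4761,-.1678
robot.move_straight([X,Y,.155],.05); robot.wait(.3)
def fz(): return robot.state()["wrist_force"]
f0=fz(); print(f0,robot.state()["t"])
hit=robot.move_straight([X,Y,.075],.03,f_stop=4)
s=robot.state(); zc=s["tool_pos"][2]; print("contact",hit,s["tool_pos"],s["wrist_force"]-f0,s["t"])
if hit:
    z=zc
    for i in range(45):
        z-=.001
        h=robot.move_straight([X,Y,z],.015,f_stop=12)
        s=robot.state(); F=s["wrist_force"]-f0; print(i,h,(s["tool_pos"]*1e3).round(1),F.round(1),s["wrist_torque"].round(2),round(s["t"],2))
        if F[2]>15 or (i>=20 and F[2]>9): break
        if abs(F[0])>10 or abs(F[1])>12: print("side");break
        if s["t"]>40: break
E
```

```text
[-0.47231345 -0.15134471 -1.93020697] 8.7667
contact True [ 0.47605461 -0.1676222   0.11516318] [ 0.75477649 -0.14473692  4.70113671] 10.1833
0 False [ 476.5 -167.9  114.4] [0.8 1.1 6.1] [ 0.08 -0.07 -0.01] 10.43
1 False [ 476.5 -167.9  113.4] [0.5 0.4 7.4] [ 0.02 -0.03  0.01] 10.68
2 False [ 476.5 -167.9  112.4] [1.4 0.4 7.1] [ 0.07 -0.04  0.01] 10.93
3 False [ 476.6 -167.9  111.5] [-0.3  0.6  7.3] [ 0.07 -0.04 -0.02] 11.18
4 False [ 476.6 -168.   110.6] [0.3 1.3 8.1] [ 0.05 -0.07  0.  ] 11.43
5 False [ 476.7 -168.   109.6] [0.  0.2 7.7] [ 0.05 -0.06 -0.  ] 11.68
6 False [ 476.8 -168.   108.7] [-0.1  0.8  8.8] [ 0.12 -0.06 -0.  ] 11.93
7 False [ 476.8 -168.   107.6] [0.8 1.4 8. ] [ 0.04 -0.19 -0.02] 12.18
8 False [ 475.7 -167.8  106.1] [-1.5  0.6  6. ] [-0.1   0.1  -0.02] 12.43
9 False [ 475.8 -167.6  104.8] [0.3 1.  1.8] [ 0.11 -0.13 -0.03] 12.68
10 False [ 475.8 -167.6  103.8] [ 1.   0.1 -0.8] [ 0.09 -0.21  0.03] 12.93
11 False [ 475.9 -167.7  103. ] [ 0.5 -0.4 -0.5] [ 0.05 -0.08 -0.01] 13.18
12 False [ 476.  -167.8  102.1] [2.2 0.6 0.5] [ 0.09 -0.15  0.04] 13.43
13 False [ 476.1 
[... 395 characters left out ...]
4] [ 0.03 -0.16 -0.03] 14.93
19 False [ 475.8 -167.6   94.8] [ 1.3  0.4 -5.4] [ 0.06 -0.21 -0.02] 15.18
20 False [ 475.7 -167.6   93.8] [ 1.4  0.  -5.9] [ 0.06 -0.24 -0.01] 15.43
21 False [ 475.6 -167.6   92.7] [ 1.6 -0.3 -9. ] [ 0.07 -0.21 -0.08] 15.68
22 False [ 475.7 -167.6   91.8] [ 1.3  0.  -9.2] [ 0.07 -0.14 -0.05] 15.93
23 False [ 475.9 -167.7   91. ] [ 0.6  1.1 -9.6] [ 0.09 -0.08  0.03] 16.18
24 False [ 476.1 -167.8   90.1] [ 1.6  0.4 -8.1] [ 0.15 -0.13  0.01] 16.43
25 False [ 476.4 -167.9   89.6] [-1.2  1.5  1.3] [0.3  0.34 0.02] 16.68
26 False [ 476.4 -167.9   88.7] [-2.5  1.5  7. ] [ 0.5   0.64 -0.  ] 16.93
27 False [ 476.4 -167.9   88. ] [-3.4  3.3 11.5] [ 0.6   0.86 -0.09] 17.18
```

The feel profile matches the description: about 8 N pressing in, a drop, a -9.6 N snap, then a rise to 11.5 N at seating. Lateral load is small. I'll relax the push, release, retreat and look.

```bash
python3 - <<'E'
from h import *
robot.move_straight([.4761,-.1678,.0893],.02); robot.wait(.1); s=robot.state(); print(s["tool_pos"],s["wrist_force"])
robot.gripper_to(.65); s=robot.state(); print(s["opening"],s["wrist_force"],s["t"])
print(robot.move_straight([.4761,-.1678,.21],.08,f_stop=8)); 
robot.wait(.2); s=robot.state(); print(s["tool_pos"],s["wrist_force"],s["t"])
im,c=snap("wrist","w4.png"); 
sc,_=snap("scene","s4.png")
for bz in(.077,.08,.083): 
    a=np.radians(91.8); u=np.array([np.cos(a),np.sin(a)]); 
    print(bz,proj(cam("scene"),[[.4746+k*.046*u[0],-.1677+k*.046*u[1],bz+.016] for k in(-1,1)]).round(1).tolist())
a=cv2.resize(im[0:420,180:400],None,fx=1.42,fy=1.42,interpolation=cv2.INTER_CUBIC)
b=cv2.resize(sc[195:315,230:340],None,fx=4.3,fy=4.3,interpolation=cv2.INTER_CUBIC)
o=np.zeros((600,800,3),np.uint8); o[:a.shape[0],:a.shape[1]]=a; o[:b.shape[0],320:320+b.shape[1]]=b
cv2.imwrite("pics/c4.png",np.clip(o.astype(float)*1.4,0,255).astype(np.uint8))
E
```

```text
[ 0.47644113 -0.16799156  0.08945231] [-1.12400862  1.38806436  1.04835949]
0.6533961974365593 [0.11709608 0.14968486 0.06943528] 17.9333
False
[ 0.47596647 -0.16782943  0.20977602] [ 0.05041138 -0.06298479  0.67595983] 19.7917
0.077 [[304.7, 256.6], [276.2, 233.4]]
0.08 [[304.7, 255.4], [276.2, 232.2]]
0.083 [[304.7, 254.1], [276.1, 231.0]]
```

View pics/c4.png

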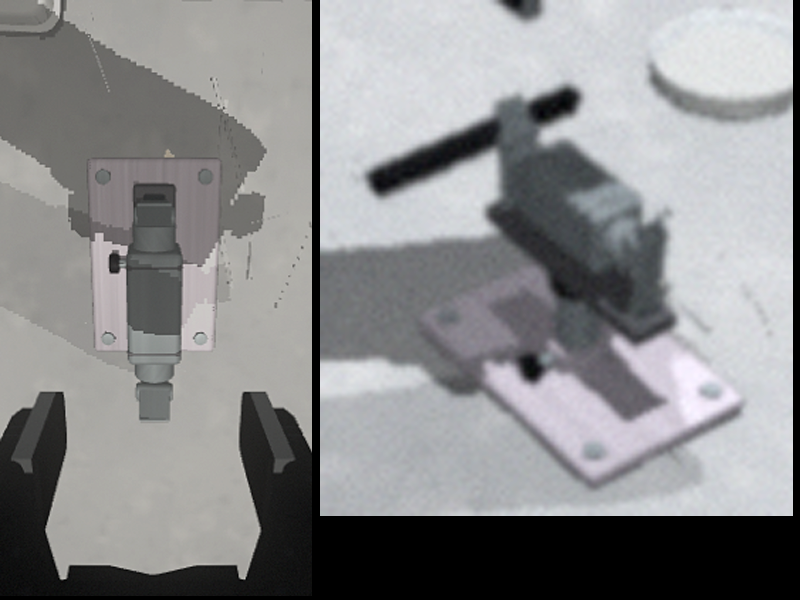

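The cartridge sits level on the bed with both clips snapped over its stubs, and the gripper is clear. The wrist panel shows it aligned at columns ~127-182, and the bystanders in view are undisturbed.

```bash
python3 -c "
from rig import robot
print(robot.hand_in())"
```

```text
the job is handed in; nothing more can be done
None
```

The cartridge is pressed home between both clips, level on the bed and released, with about 11.5 N the highest push logged; the job was handed in at about 20 s.

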